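# Check the tube-feed rollers with a fingertip stroke

### The arm

A 6-joint arm with a two-finger parallel gripper is mounted at the origin on the work surface. World frame = base frame: x ahead of the robot, y to its left, z up, the work surface at z = 0. Lengths are in mm, angles in rad, forces in N, time in s.
With the tool pointing down it reaches from about 350 to 775 mm from the base axis. Payload 7.3 kg.
Tool frame: the origin (TCP) lies on the centre line of the jaws, within the pads' length; the fingertips stand 22 mm ahead of it and the grasp point (between the pads) lies 3 mm ahead of it; z points along the fingers, y is the direction in which the jaws open and shut (so a half turn about z gives the same grasp; the last joint's range is limited). The gripper opens to 92 mm and grips with 3 to 60 N. Pads are 19 mm wide; open, the fingers measure 130 mm over their backs; the gripper's body (75 mm by 190 mm) begins 47 mm behind the grasp point.
Start: joints at [-1.435, 0.342, 1.524, -0, 1.275, -0.146], TCP at [146.017, -504.307, 211.841] pointing down, gripper open.
Joint ranges: [-2.53, 2.53], [-0.77, 2.02], [0.04, 2.7], [-1, 4.14], [0.28, 2.66], [-3.11, 3.11]. Speed limits (rad/s): [2.57, 2.57, 3.14, 3.14, 3.14, 3.14].

### API

Orientations are given as [roll, pitch, yaw] about the fixed x, y, z axes, in that order (R = Rz(yaw) Ry(pitch) Rx(roll)).
In Python, from plant import bot gives the robot as it stands.
- The arm moves only by the tool play_rows, never from a script. Its argument "moves" is one flat list of numbers, 5 for each row, row after row: the closure in counts, from 0 (fully open) to 255 (shut), then the shift along the tool's x, y, z in mm, then the turn about the tool's z in degrees. A call has 1 to 8 rows; each row is the pose to reach, as a shift and turn from the pose commanded when the call began, along the tool's axes at that moment; what a row does not reach only later rows make up. A row lasts 1/12 s, in which the tool goes at most 41.7 mm and 7.16 degrees, less where a joint would pass 70% of its speed; a pose out of reach is approached as far as the arm can. A call with a gripper value outside its range is refused whole. The fingers move at their own pace and stop on an object; the grip force is fixed at half the most. Time passes only in rows, so rows that repeat a pose let the fingers close. It gives the time, the measured TCP pose, the force and the opening at its end, in the units of the state.
- bot.get_obs(): the state, without advancing time (a new reading comes with each control period).
- bot.capture(name): name is "scene" or "top" or "wrist"; returns a dict with "color" (480x640x3 uint8, red, green, blue), "fx", "fy", "cx", "cy" (pixels), "k1" (the pictures are not rectified: a ray, as slopes to the right and down, at radius r is drawn at 1 + k1 r^2 times it, then the intrinsics apply), "world_to_cam" (4x4, takes a point from world to camera coordinates); the wrist camera has in their place "T_tool_cam" (4x4, takes a point from camera to tool coordinates, whose origin is the TCP and whose axes are the flange's). Camera axes: x right, y down, z forward; pixel columns grow to the right and rows downward; lengths in mm; the calibration is good to about 2 mm. A picture is of the moment at which its call begins: read the wrist's pose just before it. There is no depth.
- bot.close_job(): hands the job in, once; it reports no verdict.
The state is a dict: "time": time; "joint_positions": joint angles; "dq": joint speeds; "tau": joint torques, N m; "tool_pos": TCP position; "tcp_rot": TCP orientation; "contact_force": force on the tool from outside, world axes, zero at the start; "moment": the same for the moment, N m; "grip_width": finger opening in mm.
Only numpy, scipy, OpenCV 4.12 (cv2) and the standard library are available. Lean on these libraries where they do the work, as an engineer would, in place of code of your own. Each camera call takes 0.05 s, during which the arm holds its last target.

### The job

Check that the rollers of the tube-feed rail turn freely: with closed fingertips resting lightly on top of the row, stroke along all five rollers from the end with the upright stop plate to the open end, so that every one is visibly turned in that order. Press gently, so that the sprung bed is never pushed right down; do not push the rail about or lift it, and leave the other things on the bench where they are.

Things in the scene. Friction and masses are not known exactly. Their poses are not given: they have to be found in the camera images.
- rail: Loose tube-feed rail, 2.5 kg, any yaw: steel base 224 x 84 x 12 mm, sprung grey bed with five bare rollers in a row along its x. Origin: centre of the underside, z up. Stop plate upright at x = -105 mm (6 thick, 60 wide, top at 90 mm); open end at +x. Rollers 30 mm diameter, 44 long, axes along y at x = -64, -32, 0, 32, 64 mm, tops at 65 mm; bed side plates at y = +-28 mm, 8 mm lower.
- first_top (a point): Highest point of roller 1, the one next to the stop plate: middle of its length, 65 mm above the bench unpressed; sinks with the bed.
- last_top (a point): Highest point of roller 5, at the open end: middle of its length, 65 mm above the bench unpressed; sinks with the bed.
- stop_top (a point): Middle of the top edge of the upright stop plate, 90 mm above the bench, 41 mm outwards from the first roller's axis.
- bed (a joint): How far the sprung bed with all the rollers is pushed straight down, in m: 0 at rest, hard stop at 0.015. The spring takes about 1 N to start and 0.7 N more per mm; about 3 to 6 mm is a light, sufficient touch, 12.5 mm or more counts as pushed right down.
- roller1 (a joint): Roller 1 (1 is next to the stop plate, 5 at the open end): turn in rad, 0 at the start with its black line on top; turns freely, no limit. Grows when a fingertip strokes its top from the stop end towards the open end; the other way makes it negative.
- roller2 (a joint): Roller 2 (1 is next to the stop plate, 5 at the open end): turn in rad, 0 at the start with its black line on top; turns freely, no limit. Grows when a fingertip strokes its top from the stop end towards the open end; the other way makes it negative.
- roller3 (a joint): Roller 3 (1 is next to the stop plate, 5 at the open end): turn in rad, 0 at the start with its black line on top; turns freely, no limit. Grows when a fingertip strokes its top from the stop end towards the open end; the other way makes it negative.
- roller4 (a joint): Roller 4 (1 is next to the stop plate, 5 at the open end): turn in rad, 0 at the start with its black line on top; turns freely, no limit. Grows when a fingertip strokes its top from the stop end towards the open end; the other way makes it negative.
- roller5 (a joint): Roller 5 (1 is next to the stop plate, 5 at the open end): turn in rad, 0 at the start with its black line on top; turns freely, no limit. Grows when a fingertip strokes its top from the stop end towards the open end; the other way makes it negative.
- pot: Bystander: open round aluminium pot without handles, 84 mm across, 60 mm high; origin at the centre of its underside.
- mould: Bystander: brass mould, round, 44 mm across at the foot and 50 mm high; origin at the centre of its underside.
- jar: Bystander: closed amber glass jar, 44 mm across, 60 mm high; origin at the centre of its underside.
- paddle: Bystander: dark flat paddle with a wooden handle, 170 mm long in all, 45 mm wide, 16 mm high, lying along its x axis; origin under its middle, on the bench.
There are look-alikes about, which are no part of the job. What is shaped like the rail but red is not meant.

How it is judged (in metres and radians):
On the way, in this order (a step that is already met when the one before it is completed fails the run):
1. roller 1 is turned by at least 0.6 rad towards the open end (value of joint roller1 above 0.6 rad).
2. roller 2 is turned by at least 0.6 rad towards the open end (value of joint roller2 above 0.6 rad).
3. roller 3 is turned by at least 0.6 rad towards the open end (value of joint roller3 above 0.6 rad).
4. roller 4 is turned by at least 0.6 rad towards the open end (value of joint roller4 above 0.6 rad).
5. roller 5 is turned by at least 0.6 rad towards the open end (value of joint roller5 above 0.6 rad).
At the end, for the whole second after the job is handed in: all five rollers have been turned by more than 0.6 rad towards the open end, one after another from the stop plate, and are at rest; the bed is up again (within 1 mm); the rail is within 20 mm and each bystander within 25 mm of where it stood (value of joint each of roller1, roller2, roller3, roller4, roller5 above 0.6 rad and velocity of joint each of roller1, roller2, roller3, roller4, roller5 below 0.2 rad/s and value of joint bed below 0.001 m and distance of rail from where it was at the start of the episode below 0.02 m and linear speed of rail below 0.01 m/s and distance of each of pot, mould, jar, paddle from where it was at the start of the episode below 0.025 m); the robot touches nothing.
It fails at once if the sprung bed is pushed right down (12.5 mm or more) (value of joint bed above 0.0125 m).
It fails at once if the fingers knock the rail hard (more than 40 N) (contact force between the fingers and rail above 40 N).
It fails at once if the rail is pushed about (20 mm) (distance of rail from where it was at the start of the episode above 0.02 m).
It fails at once if the rail is lifted or tipped (height (world z) of rail above 0.008 m or angle between rail's own z axis and vertical above 0.1 rad).
It fails at once if a bystander is pushed 25 mm away, lifted or knocked over (distance of any of pot, mould, jar, paddle from where it was at the start of the episode above 0.025 m or angle between any of pot, mould, jar, paddle's own z axis and vertical above 0.3 rad).
It also fails if it takes over 35 s, if anything falls off the work surface, if the arm or the gripper's body presses on something with over 40 N, if the wrist force passes 120 N, or if a joint passes its speed limit or range.

## Working session

There is one attempt and no reset: what is moved stays moved. The work goes in short steps, Python scripts to look and compute and a tool call to move; the robot and the scene stay as the last step left them, time stands still between calls to the robot, and variables do not carry over. Pictures are saved under pics/ and viewed, and the job is handed in when it is done.

Besides the shell and the picture viewer there is one more tool, called after "Emit:" by a JSON object that holds its "name" and its "arguments". play_rows: Moves the arm, as the interface text tells. Its arguments: {"type":"object","properties":{"moves":{"type":"array","items":{"type":"number"}}},"required":["moves"]}

```bash
ls; mkdir -p pics
python3 - <<'E'
from plant import bot
import cv2,pickle
print(bot.get_obs())
for n in("scene","top"):
    c=bot.capture(n); cv2.imwrite(f"pics/{n}0.png",c["color"][:,:,::-1]); pickle.dump(c,open(f"{n}0.pkl","wb")); print({k:v for k,v in c.items() if k!="color"})
E
```

```text
pics
{'time': 0.0, 'joint_positions': array([-1.43501444e+00,  3.42746889e-01,  1.52503157e+00, -5.65426659e-05,
        1.27533547e+00, -1.46010002e-01]), 'dq': array([ 0.00046236, -0.00143239, -0.00128581,  0.00031703,  0.00202311,
       -0.00144516]), 'tau': array([ 2.15792687e-03, -4.31243241e+01, -2.44216830e+01,  7.19082006e-02,
        5.59119531e-02, -1.11257125e-04]), 'tool_pos': array([ 145.93204383, -503.87356852,  211.12733369]), 'tcp_rot': array([-3.14007970e+00, -1.67839946e-04,  2.81808267e-01]), 'contact_force': array([ 0.17809744,  0.88930953, -0.19165805]), 'moment': array([-0.02582306,  0.00378951, -0.00542392]), 'grip_width': 92.09051211625732}
{'fx': 621.8828507583427, 'fy': 621.8828507583427, 'cx': 319.664396443651, 'cy': 239.06021213809154, 'k1': -0.1803335270177198, 'world_to_cam': array([[ 5.05122636e-01,  8.62799837e-01,  2.06776445e-02,
        -3.11891700e+02],
       [ 6.27521684e-01, -3.50720590e-01, -6.95134234e-01,
        -2.27084468e+02],
       [-5.92509628e-01,  3.64103707e-01, -7.18582515e-01,
         1.44018815e+03],
       [ 0.00000000e+00,  0.00000000e+00,  0.00000000e+00,
         1.00000000e+00]])}
{'fx': 485.03136986814417, 'fy': 485.03136986814417, 'cx': 325.3805154015644, 'cy': 240.61222384072548, 'k1': 0.024263433617714193, 'world_to_cam': array([[-8.82843548e-03, -9.99811548e-01, -1.72895120e-02,
         6.57839973e+01],
       [-9.92734986e-01,  1.08381814e-02, -1.19832308e-01,
         5.00131345e+02],
       [ 1.19997113e-01,  1.61059716e-02, -9.92643587e-01,
         7.92550909e+02],
       [ 0.00000000e+00,  0.00000000e+00,  0.00000000e+00,
         1.00000000e+00]])}
```

View pics/scene0.png

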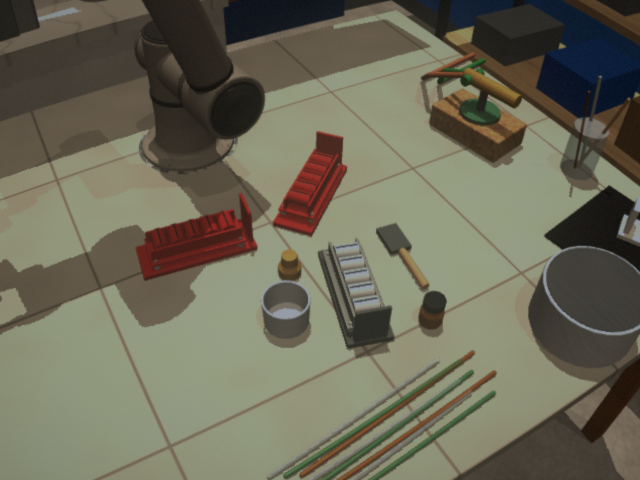

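View pics/top0.png

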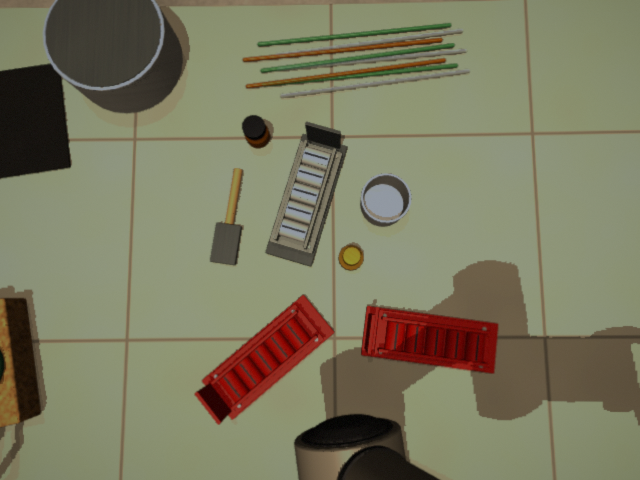

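The top view shows three rail-shaped things: a grey one at (308,195), a red one at (265,358) and a red one at (430,340). I choose the grey one. Its stop plate is at the far end, around (323,135). Next is a close crop and a measurement.

```bash
cat > h.py <<'E'
import numpy as np,cv2,pickle
def ray(c,uv,T=None):
    uv=np.array(uv,float).reshape(-1,1,2)
    K=np.array([[c["fx"],0,c["cx"]],[0,c["fy"],c["cy"]],[0,0,1]])
    p=cv2.undistortPoints(uv,K,np.array([c["k1"],0,0,0,0]))[:,0]
    d=np.c_[p,np.ones(len(p))]
    M=np.linalg.inv(c["world_to_cam"]) if T is None else T
    return M[:3,3],d@M[:3,:3].T
def onz(c,uv,z,T=None):
    o,d=ray(c,uv,T); return o+d*((z-o[2])/d[:,2])[:,None]
def proj(c,P):
    W=c["world_to_cam"];K=np.array([[c["fx"],0,c["cx"]],[0,c["fy"],c["cy"]],[0,0,1]])
    return cv2.projectPoints(np.array(P,float).reshape(-1,1,3),cv2.Rodrigues(W[:3,:3])[0],W[:3,3],K,np.array([c["k1"],0,0,0,0]))[0][:,0]
E
python3 - <<'E'
from h import *
for n,(x0,y0,w,h) in {"top":(255,115,100,155),"scene":(310,230,90,125)}.items():
    c=pickle.load(open(n+"0.pkl","rb"));im=c["color"]
    cr=im[y0:y0+h,x0:x0+w,::-1]
    hsv=cv2.cvtColor(cr,cv2.COLOR_BGR2HSV)
    cv2.imwrite(f"pics/{n}crop.png",cv2.resize(cr,None,fx=3.8,fy=3.8,interpolation=cv2.INTER_CUBIC))
E
```

```text
(no output)
```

View pics/topcrop.png

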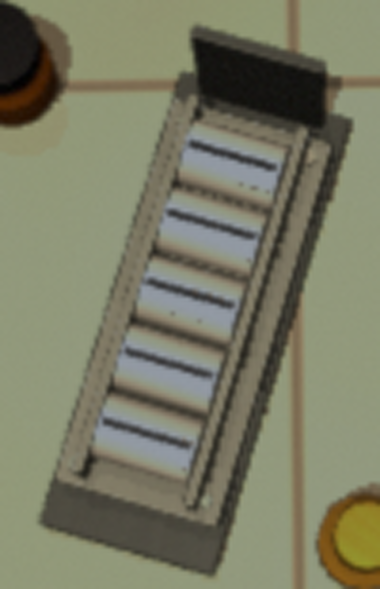

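View pics/scenecrop.png

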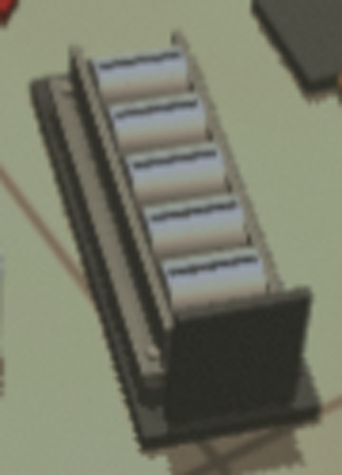

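The crop shows the grey rail with five bare rollers. Their black lines run from crop (233,156) next to the stop plate to (146,431) at the open end. The scene crop agrees, with the lines running from (215,265) to (142,59).

Run:
```python
from h import *
t=pickle.load(open("top0.pkl","rb"));s=pickle.load(open("scene0.pkl","rb"))
T=np.array([(233,156),(211,223),(190,292),(168,361),(146,431)])
S=np.array([(215,265),(194,206),(176,154),(157,108),(142,59)])
T=(T+.5)/3.8-.5+[255,115];S=(S+.5)/3.8-.5+[310,230]
A=onz(t,T,65);B=onz(s,S,65);print(A.round(1));print(B.round(1))
o1,d1=ray(t,T);o2,d2=ray(s,S)
for a,b in zip(d1,d2):
    k=np.linalg.lstsq(np.c_[a,-b],o2-o1,rcond=None)[0];p=o1+a*k[0];q=o2+b*k[1];print(((p+q)/2).round(1),np.linalg.norm(p-q).round(2))
for X in(A,B):
    v=X[4]-X[0];print("len",np.linalg.norm(v),"yaw",np.degrees(np.arctan2(v[1],v[0])),X.mean(0), "radius",np.hypot(*X[0,:2]))
st=(np.array([(262,45)])+.5)/3.8-.5+[255,115];print("stop top",onz(t,st,90))
for n,uv,z in(("jar",(256,126),60),("pot",(386,188),60),("mould",(351,255),50),("paddle",(231,215),16)):print(n,onz(t,[uv],z))
```

```text
[[638.8  74.7  65. ]
 [609.   84.5  65. ]
 [578.5  93.7  65. ]
 [548.2 103.4  65. ]
 [517.8 112.9  65. ]]
[[638.5  76.9  65. ]
 [605.3  87.3  65. ]
 [574.9  97.   65. ]
 [546.4 104.7  65. ]
 [516.  115.4  65. ]]
[638.9  75.4  66.1] 1.78
[608.   84.6  69.3] 0.82
[577.8  94.1  69.4] 1.31
[547.9 103.4  67.2] 0.35
[517.8 113.3  67.6] 1.42
len 126.84893433491258 yaw 162.47652102474865 [578.46430505  93.83089205  65.        ] radius 643.1480112833387
len 128.37436028446987 yaw 162.53479811125953 [576.20822595  96.25065948  65.        ] radius 643.099826295445
stop top [[679.60290299  61.15425977  90.        ]]
jar [[693.04806264 175.59575708  60.        ]]
pot [[583.71994842 -40.63007658  60.        ]]
mould [[474.05224558  18.48006718  50.        ]]
paddle [[549.28568165 225.19918545  16.        ]]
```

Tool x goes along the rail (yaw −17.5°), so 38 mm of finger lies across the 44 mm rollers and 19 mm lies along the stroke. I travel high with the fingers closing.

Emit:
{"name": "play_rows", "arguments": {"moves": [255, 30, -20, 0, 4, 255, 65, -42, 0, 9, 255, 100, -65, 0, 15, 255, 135, -87, 0, 21, 255, 170, -110, 0, 27, 255, 205, -132, 0, 32, 255, 235, -152, 0, 33.7, 255, 250, -162, 0, 33.7]}}

```text
time: 0.77
tool_pos: [342.8, -275.7, 211.7]
tcp_rot: [-3.14, 0.0, -0.306]
contact_force: [0.3, 0.1, 0.0]
grip_width: 43.2
```

```bash
cat > d.py <<'E'
import sys;from h import *;from plant import bot
o=bot.get_obs();from scipy.spatial.transform import Rotation as R
M=R.from_euler("xyz",o["tcp_rot"]).as_matrix()
C=np.array([577.5,94.8]);e=np.array([np.cos(np.radians(162.5)),np.sin(np.radians(162.5))]);n=np.array([-e[1],e[0]])
p=o["tool_pos"];r=p[:2]-C
print("t",o["time"],"p",p.round(1),"rot",o["tcp_rot"].round(4),"F",o["contact_force"].round(2),"w",o["grip_width"],"dq",abs(o["dq"]).max().round(3))
print("rail x,y",(r@e).round(1),(r@n).round(1),"tip z",(p+22*M[:,2])[2].round(1))
if len(sys.argv)>1:
    rx,ry,tz=map(float,sys.argv[1:4]);g=np.r_[C+rx*e+ry*n,tz+22]
    print("tool shift",((g-p)@M).round(1),"turn deg",np.degrees(o["tcp_rot"][2]-np.radians(-17.5)).round(2),"j",o["joint_positions"].round(2))
E
python3 d.py -72 0 185
```

```text
t 0.7667 p [ 342.8 -275.7  211.7] rot [-3.1401e+00  2.0000e-04 -3.0590e-01] F [0.3  0.1  0.04] w 43.15348157072331 dq 0.445
rail x,y 112.4 424.0 tip z 189.7
tool shift [ 184.2 -424.     5.3] turn deg -0.03 j [-0.85  0.19  1.74  0.    1.22  1.02]
```

Emit:
{"name": "play_rows", "arguments": {"moves": [255, 14, -32, 0, 0, 255, 28, -64, 0, 0, 255, 42, -96, 0, 0, 255, 56, -128, 0, 0, 255, 70, -160, 0, 0, 255, 84, -192, 0, 0, 255, 98, -224, 0, 0, 255, 112, -256, 0, 0]}}

```text
time: 1.43
tool_pos: [525.8, -67.2, 211.5]
tcp_rot: [3.141, 0.001, -0.306]
contact_force: [0.6, -0.9, -0.7]
grip_width: 0.6
```

Emit:
{"name": "play_rows", "arguments": {"moves": [255, 14, -32, 0, 0, 255, 28, -64, 0, 0, 255, 42, -96, 0, 0, 255, 56, -128, 0, 0, 255, 66, -155, 0, 0, 255, 70, -164, 0, 0, 255, 70, -164, 0, 0, 255, 70, -164, 0, 0]}}

```text
time: 2.1
tool_pos: [640.7, 66.1, 211.0]
tcp_rot: [3.14, 0.002, -0.306]
contact_force: [-0.3, 0.6, -0.7]
grip_width: 0.2
```

```bash
python3 d.py -72 0 185
python3 - <<'E'
from plant import bot
import cv2,pickle
o=bot.get_obs();c=bot.capture("wrist");cv2.imwrite("pics/w1.png",c["color"][:,:,::-1]);pickle.dump((o,c),open("w1.pkl","wb"))
print(c["T_tool_cam"].round(3))
E
```

```text
t 2.1 p [640.7  66.1 211. ] rot [ 3.1405e+00  1.5000e-03 -3.0570e-01] F [-0.34  0.64 -0.7 ] w 0.2359450712282342 dq 0.026
rail x,y -68.9 8.3 tip z 189.0
tool shift [ 3.1 -8.3  4. ] turn deg -0.01 j [-0.02  0.57  1.16 -0.    1.42  1.86]
[[ 0.00000e+00 -9.61000e-01 -2.76000e-01  7.37100e+01]
 [ 1.00000e+00  0.00000e+00  0.00000e+00  1.32000e-01]
 [-0.00000e+00 -2.76000e-01  9.61000e-01 -1.73214e+02]
 [ 0.00000e+00  0.00000e+00  0.00000e+00  1.00000e+00]]
```

View pics/w1.png

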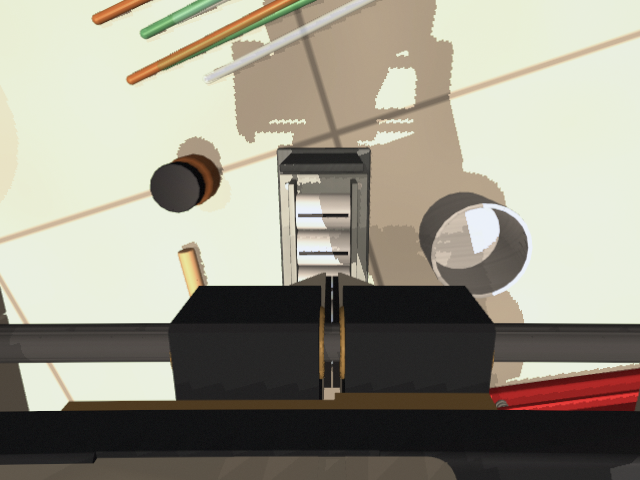

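The wrist view shows the rail aligned with the image. The black lines of rollers 1 and 2 are at about (324,215) and (324,253), and the stop plate edge is at about y=150.

Run:
```python
from h import *
from scipy.spatial.transform import Rotation as R
o,c=pickle.load(open("w1.pkl","rb"))
g=cv2.cvtColor(c["color"],cv2.COLOR_RGB2GRAY)
uv=[]
for y0,y1 in((208,222),(246,260)):
    m=(g[y0:y1,296:354]<90);ys,xs=np.nonzero(m);print(len(xs),xs.min()+296,xs.max()+296,ys.min()+y0,ys.max()+y0);uv.append((296+(xs.min()+xs.max())/2,y0+np.median(ys)))
print(uv)
M=np.eye(4);M[:3,:3]=R.from_euler("xyz",o["tcp_rot"]).as_matrix();M[:3,3]=o["tool_pos"]
P=onz(c,uv,65,M@c["T_tool_cam"]);print(P.round(1),np.linalg.norm(P[1]-P[0]))
L=onz(c,[(299,215),(349,215)],65,M@c["T_tool_cam"]);print(L.round(1),np.linalg.norm(L[1]-L[0]))
C=np.array([577.5,94.8]);a=np.radians(162.5);e=np.array([np.cos(a),np.sin(a)]);n=np.array([-e[1],e[0]])
for p in P: print((p[:2]-C)@e,(p[:2]-C)@n)
```

```text
113 299 351 208 221
144 296 351 246 259
[(np.float64(325.0), np.float64(215.0)), (np.float64(323.5), np.float64(253.0))]
[[636.7  72.4  65. ]
 [606.5  83.4  65. ]] 32.09735825132378
[[643.   92.2  65. ]
 [631.   54.2  65. ]] 39.88146748552816
-63.204791320981805 3.5313669766565225
-31.136696049971174 2.1610851066720356
```

Emit:
{"name": "play_rows", "arguments": {"moves": [255, 1, -4, 20, 0, 255, 2, -7, 45, 0, 255, 2, -7, 70, 0, 255, 2, -7, 90, 0, 255, 2, -7, 105, 0, 255, 2, -7, 113, 0, 255, 2, -7, 115, 0, 255, 2, -7, 115, 0]}}

```text
time: 2.82
tool_pos: [645.1, 71.4, 97.1]
tcp_rot: [3.141, 0.0, -0.308]
contact_force: [0.3, -0.2, 0.6]
grip_width: 0.2
```

```bash
python3 d.py -71 1 70
python3 - <<'E'
from plant import bot
import cv2
for n,b in(("scene",(290,200,140,150)),("wrist",(220,100,200,190))):
    c=bot.capture(n)["color"];x,y,w,h=b
    cv2.imwrite(f"pics/{n}2.png",cv2.resize(c[y:y+h,x:x+w,::-1],None,fx=3,fy=3))
E
```

```text
t 2.8167 p [645.1  71.4  97.1] rot [ 3.1413  0.     -0.3076] F [ 0.29 -0.16  0.65] w 0.1885960803052183 dq 0.028
rail x,y -71.5 2.0 tip z 75.1
tool shift [-0.5 -1.   5.1] turn deg -0.12 j [-0.01  0.67  1.3  -0.    1.17  1.87]
```

View pics/scene2.png

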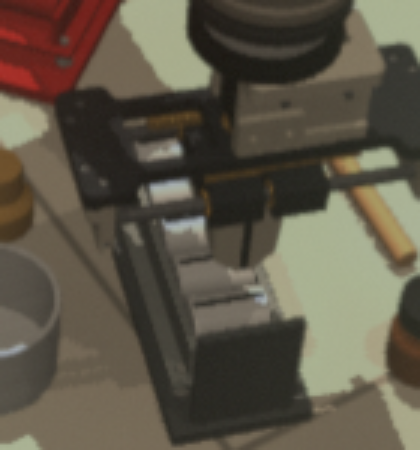

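View pics/wrist2.png

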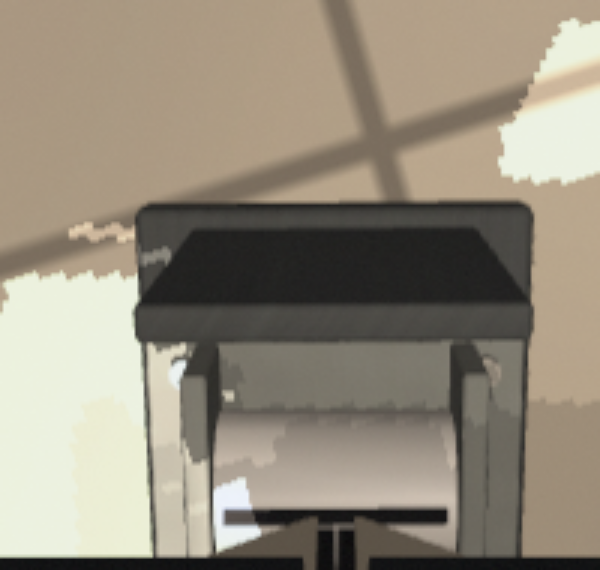

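Run:
```python
from h import *
from plant import bot
o=bot.get_obs();c=bot.capture("wrist")
g=cv2.cvtColor(c["color"],cv2.COLOR_RGB2GRAY);print(g[262:285,300],g[262:285,365])
# tool-frame plane z: roller top is tipz-65 beyond tip
z=22+(o["tool_pos"][2]-22-65)
print(onz(c,[(332,272),(294,272),(369,272)],z,c["T_tool_cam"]).round(1))
```

```text
[241 240 241 241 240 240 240 203  88  84  82  80  79 192 240 240 240 240
 219 137  84  84  83] [180 184 188 191 194 192 187 139  19  20  24  22  70 136 166 162 161 159
 156 128  83  84  85]
[[ -9.    0.5  33.3]
 [ -9.  -19.9  33.3]
 [ -9.   20.3  33.3]]
```

The wrist camera puts the roller 1 line 9 mm ahead of the tip centre and 0.5 mm off laterally, so the alignment is good. Next I descend to just above contact and then go in small steps.

Emit:
{"name": "play_rows", "arguments": {"moves": [255, -1, 0.5, 2, 0, 255, -1, 0.5, 4, 0, 255, -1, 0.5, 6, 0, 255, -1, 0.5, 7, 0, 255, -1, 0.5, 8, 0, 255, -1, 0.5, 8, 0, 255, -1, 0.5, 8, 0, 255, -1, 0.5, 8, 0]}}

```text
time: 3.63
tool_pos: [644.3, 72.3, 88.8]
tcp_rot: [3.142, -0.0, -0.306]
contact_force: [0.7, -0.3, -0.0]
grip_width: 0.4
```

```bash
cat > f.py <<'E'
from plant import bot
import numpy as np
F=[];Z=[]
for i in range(6):
    o=bot.get_obs();F.append(o["contact_force"]);Z.append(o["tool_pos"]);bot.capture("wrist")
print("t",o["time"],"F",np.mean(F,0).round(2),np.std(F,0).round(2),"p",np.mean(Z,0).round(2),np.std(Z,0).round(2))
E
python3 f.py
```

```text
t 3.8833 F [ 0.14 -0.08  0.15] [0.44 0.32 0.53] p [644.27  72.27  88.85] [0.01 0.01 0.01]
```

Emit:
{"name": "play_rows", "arguments": {"moves": [255, 0, 0, 1, 0, 255, 0, 0, 2, 0, 255, 0, 0, 3, 0, 255, 0, 0, 3, 0]}}

```text
time: 4.27
tool_pos: [644.0, 72.2, 85.4]
tcp_rot: [3.141, 0.0, -0.306]
contact_force: [-0.2, 0.6, -0.2]
grip_width: 0.2
```

```bash
python3 f.py
```

```text
t 4.5167 F [ 0.1   0.15 -0.16] [0.44 0.33 0.5 ] p [644.17  72.26  85.68] [0.09 0.01 0.15]
```

Emit:
{"name": "play_rows", "arguments": {"moves": [255, 0, 0, 0.5, 0, 255, 0, 0, 1, 0, 255, 0, 0, 1.5, 0, 255, 0, 0, 1.5, 0]}}

```text
time: 4.9
tool_pos: [644.1, 72.2, 84.1]
tcp_rot: [3.141, 0.0, -0.306]
contact_force: [-0.3, 1.0, -0.5]
grip_width: 0.4
```

```bash
python3 f.py;  python3 - <<'E'
from plant import bot
import cv2
for n,b in(("scene",(330,250,70,80)),("wrist",(220,100,200,200))):
    c=bot.capture(n)["color"];x,y,w,h=b;k=400//w+1
    cv2.imwrite(f"pics/{n}3.png",cv2.resize(c[y:y+h,x:x+w,::-1],None,fx=k,fy=k))
E
```

```text
t 5.15 F [-0.24  0.27 -0.29] [0.42 0.67 0.28] p [644.19  72.25  84.24] [0.04 0.02 0.06]
```

View pics/scene3.png

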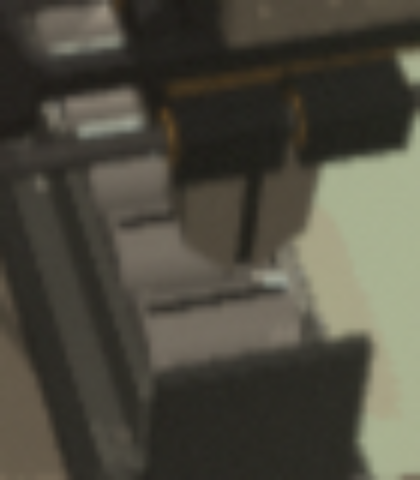

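View pics/wrist3.png

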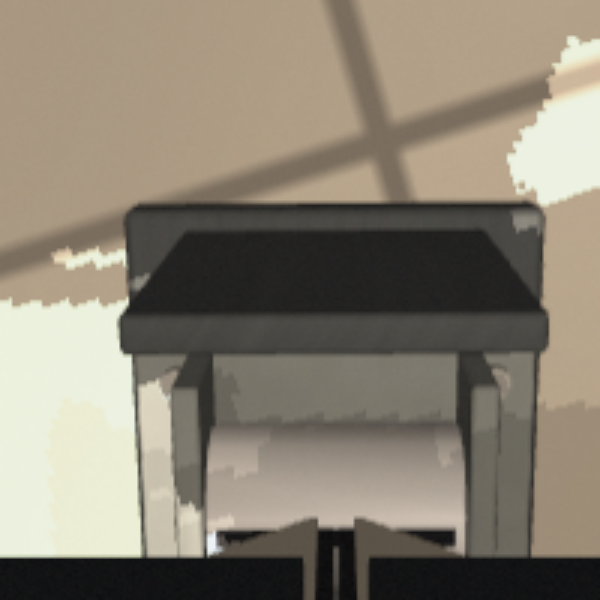

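Run:
```python
from h import *
for n in("scene","top"):
    s=pickle.load(open(n+"0.pkl","rb"))
    e=np.array([-.9537,.3007,0]);p=np.array([644.2,72.3,62.2])
    print(n,"tip c, stopward edge, open edge",proj(s,[p,p-9.5*e,p+9.5*e]).round(1).tolist(),"line1",proj(s,[[638,75,65]]))
o,c=pickle.load(open("w1.pkl","rb"));W=np.linalg.inv(c["T_tool_cam"]);cc=dict(c,world_to_cam=W)
print(proj(cc,[[0,0,22],[9.5,0,22],[-9.5,0,22],[0,0,3]]).round(1).tolist())
```

```text
scene tip c, stopward edge, open edge [[365.7, 303.8], [367.2, 308.2], [364.2, 299.4]] line1 [[365.12340181 299.60034815]]
top tip c, stopward edge, open edge [[317.4, 153.0], [319.1, 147.7], [315.7, 158.3]] line1 [[315.76764905 156.15309024]]
[[331.1, 263.6], [331.1, 245.7], [331.1, 281.1], [331.1, 278.2]]
```

Run:
```python
from h import *
from plant import bot
from scipy.spatial.transform import Rotation as R
s=pickle.load(open("scene0.pkl","rb"))
o=bot.get_obs();M=np.eye(4);M[:3,:3]=R.from_euler("xyz",o["tcp_rot"]).as_matrix();M[:3,3]=o["tool_pos"];print(o["joint_positions"])
c=bot.capture("wrist");w=c["color"]
t=bot.capture("top")["color"]
cv2.imwrite("pics/w4.png",cv2.resize(w[240:310,270:390,::-1],None,fx=6,fy=6,interpolation=cv2.INTER_CUBIC))
cv2.imwrite("pics/t4.png",cv2.resize(t[100:220,260:380,::-1],None,fx=4,fy=4,interpolation=cv2.INTER_CUBIC))
def tri(u,v):
    o1,d1=ray(s,[u]);o2,d2=ray(c,[v],M@c["T_tool_cam"])
    k=np.linalg.lstsq(np.c_[d1[0],-d2[0]],o2-o1,rcond=None)[0];p=o1+d1[0]*k[0];q=o2+d2[0]*k[1]
    return (p+q)/2,np.linalg.norm(p-q)
p,g=tri((370,293.7),(331.5,273));print(p,g,(np.linalg.inv(M)@np.r_[p,1]))
```

```text
[-6.34514822e-03  6.78262065e-01  1.32019988e+00 -7.86027548e-05
  1.14305811e+00  1.87086251e+00]
[655.80499842  68.81738953 104.0025162 ] 0.9513196445537428 [ 12.08280786  -0.17864656 -19.67284468   1.        ]
```

View pics/w4.png

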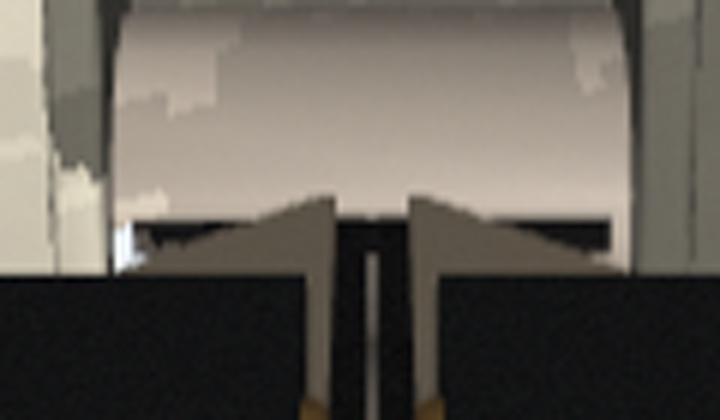

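View pics/t4.png

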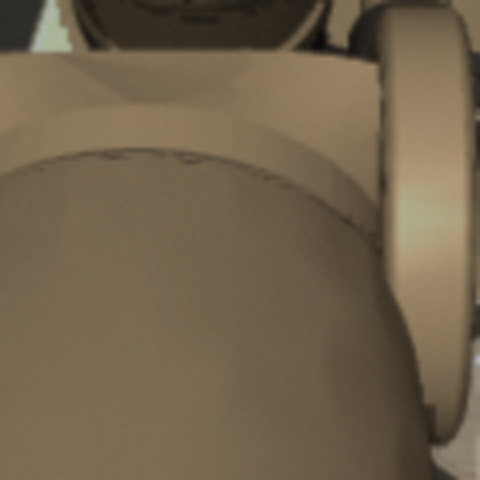

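The picture and the force reading disagree with the nominal tip height. With the tip nominally at 62 mm there is no contact force, and the visible finger ends sit well above the roller. I'll look closer and measure the gripper from two views before going lower.

Run:
```python
from h import *
from plant import bot
c=bot.capture("scene")["color"]
g=np.clip(255*(c[200:350,310:440,::-1]/255.)**.6,0,255).astype(np.uint8)
cv2.imwrite("pics/s5.png",cv2.resize(g,None,fx=5.2*600/780,fy=4,interpolation=cv2.INTER_CUBIC))
w=bot.capture("wrist")["color"]
g=np.clip(255*(w[:,:,::-1]/255.)**.5,0,255).astype(np.uint8);cv2.imwrite("pics/w5.png",g)
```

```text
(no output)
```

View pics/s5.png

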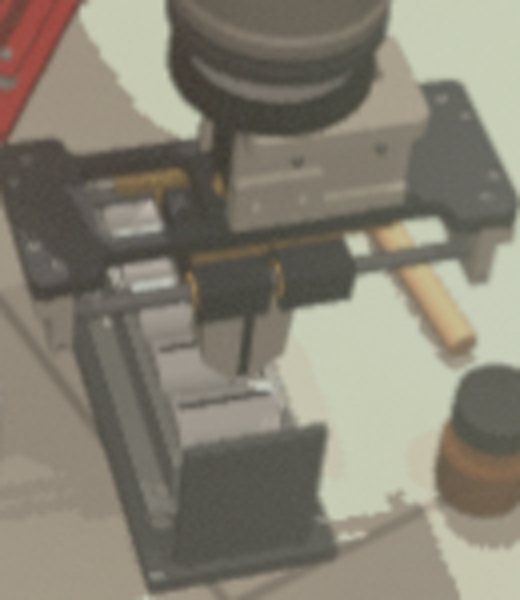

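View pics/w5.png

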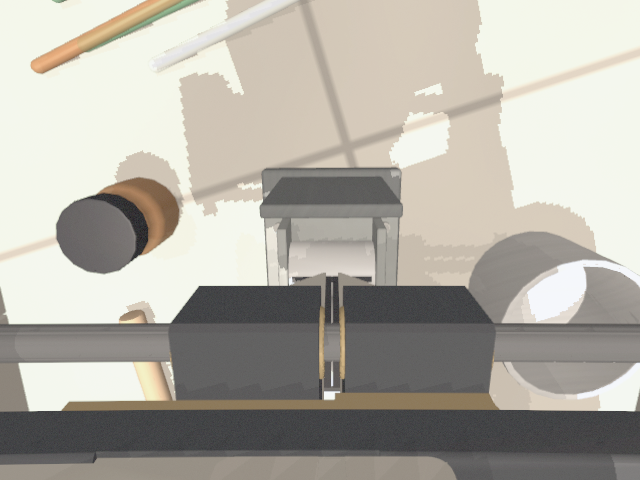

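Run:
```python
from h import *
from plant import bot
from scipy.spatial.transform import Rotation as R
s=pickle.load(open("scene0.pkl","rb"))
o=bot.get_obs();M=np.eye(4);M[:3,:3]=R.from_euler("xyz",o["tcp_rot"]).as_matrix();M[:3,3]=o["tool_pos"];Mi=np.linalg.inv(M)
c=bot.capture("wrist")
def tri(u,v):
    o1,d1=ray(s,[u]);o2,d2=ray(c,[v],M@c["T_tool_cam"])
    k=np.linalg.lstsq(np.c_[d1[0],-d2[0]],o2-o1,rcond=None)[0];p=o1+d1[0]*k[0];q=o2+d2[0]*k[1]
    print(((p+q)/2).round(1),"gap",np.linalg.norm(p-q).round(1),"tool",(Mi@np.r_[(p+q)/2,1])[:3].round(1))
tri((371,293.7),(331.5,273))
tri((359.2,279.5),(468,286)); tri((398,273.7),(200,286))
tri((357.5,268),(493,322)); tri((397,263),(171,322))
# scene ray x tool plane y=0
o1,d1=ray(s,[(371.2,293.7)]);a=Mi[:3,:3]@o1+Mi[:3,3];b=Mi[:3,:3]@d1[0];print(a-b*a[1]/b[1])
print(c["fx"],c["cx"],c["cy"],c["k1"])
```

```text
[657.3  68.8 106.1] gap 2.4 tool [ 13.5  -0.7 -21.8]
[671.3  32.8 175.8] gap 0.1 tool [ 37.7  29.5 -91.4]
[688.   90.8 172.2] gap 3.1 tool [ 36.1 -30.9 -87.8]
[667.7  32.9 192.9] gap 8.0 tool [  34.2   30.4 -108.5]
[696.4  78.1 211.3] gap 2.8 tool [  48.   -21.3 -126.9]
[ 18.99306299   0.         -27.7103817 ]
411.9616834229644 331.5412313613861 230.00720861476137 0.020451806768813124
```

Two-view triangulation puts the finger ends at about z = 105 mm, and the body's front lower edge at tool z ≈ −90 against the stated −44. So the real fingertips sit about 43 mm behind the stated tip point, while the tip-to-body distance matches what was given. I have to go about 38 mm lower than nominal. I'll do 25 mm of that and look again.

Emit:
{"name": "play_rows", "arguments": {"moves": [255, 0, 0, 4, 0, 255, 0, 0, 8, 0, 255, 0, 0, 12, 0, 255, 0, 0, 16, 0, 255, 0, 0, 20, 0, 255, 0, 0, 24, 0, 255, 0, 0, 25, 0, 255, 0, 0, 25, 0]}}

```text
time: 6.22
tool_pos: [643.9, 72.3, 58.7]
tcp_rot: [3.141, 0.001, -0.306]
contact_force: [-0.2, -0.7, 0.6]
grip_width: 0.6
```

```bash
python3 f.py
python3 - <<'E'
from h import *
from plant import bot
c=bot.capture("scene")["color"]
g=np.clip(255*(c[240:350,310:420,::-1]/255.)**.6,0,255).astype(np.uint8)
cv2.imwrite("pics/s6.png",cv2.resize(g,None,fx=5,fy=5,interpolation=cv2.INTER_CUBIC))
w=bot.capture("wrist")["color"]
g=np.clip(255*(w[180:320,250:410,::-1]/255.)**.5,0,255).astype(np.uint8);cv2.imwrite("pics/w6.png",cv2.resize(g,None,fx=4,fy=4))
E
```

```text
t 6.4667 F [ 0.22 -0.    0.16] [0.49 0.61 0.25] p [644.29  72.26  59.31] [0.18 0.01 0.32]
```

View pics/s6.png

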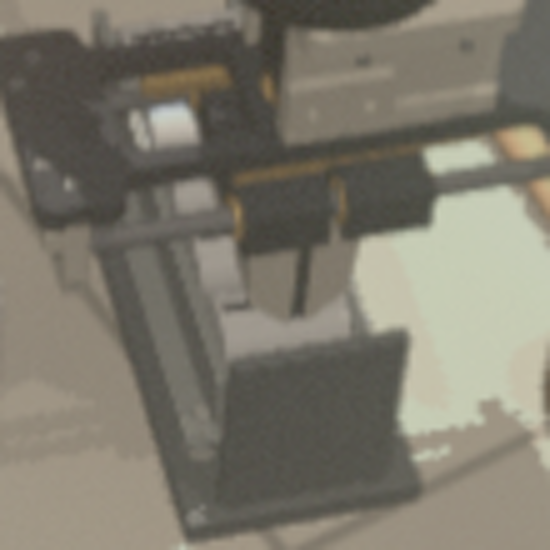

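View pics/w6.png

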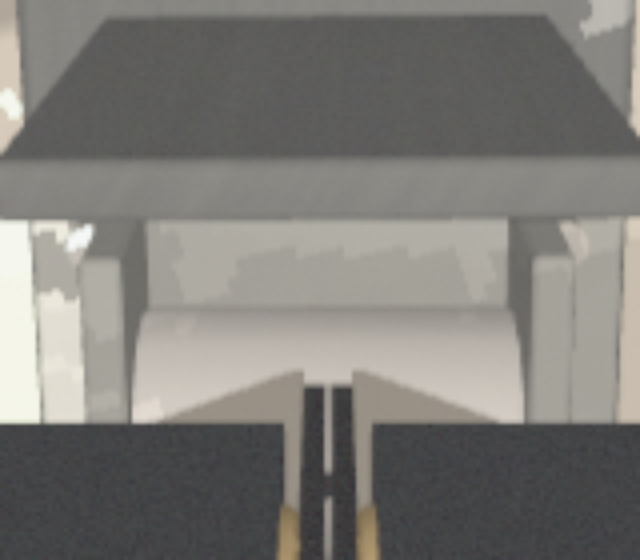

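Emit:
{"name": "play_rows", "arguments": {"moves": [255, 0, 0, 2, 0, 255, 0, 0, 4, 0, 255, 0, 0, 6, 0, 255, 0, 0, 8, 0, 255, 0, 0, 9, 0, 255, 0, 0, 9, 0]}}

```text
time: 7.12
tool_pos: [644.1, 72.2, 50.0]
tcp_rot: [3.141, 0.0, -0.306]
contact_force: [-1.4, 0.5, 0.8]
grip_width: 0.7
```

```bash
python3 f.py
```

```text
t 7.3667 F [-0.28 -0.29  0.75] [0.7  0.63 0.36] p [644.25  72.21  50.31] [0.06 0.01 0.14]
```

Emit:
{"name": "play_rows", "arguments": {"moves": [255, 0, 0, 1, 0, 255, 0, 0, 2, 0, 255, 0, 0, 2, 0, 255, 0, 0, 2, 0]}}

```text
time: 7.75
tool_pos: [644.3, 72.2, 48.5]
tcp_rot: [3.142, -0.0, -0.306]
contact_force: [-0.9, -0.0, 1.7]
grip_width: 0.2
```

```bash
python3 f.py
```

```text
t 8.0 F [-0.12 -0.91  2.27] [0.5  0.66 0.79] p [644.34  72.22  48.44] [0.02 0.01 0.03]
```

Emit:
{"name": "play_rows", "arguments": {"moves": [255, 0, 0, 1, 0, 255, 0, 0, 2, 0, 255, 0, 0, 2, 0, 255, 0, 0, 2, 0]}}

```text
time: 8.38
tool_pos: [644.3, 72.2, 46.4]
tcp_rot: [3.142, -0.0, -0.306]
contact_force: [-0.5, -1.2, 4.0]
grip_width: 0.6
```

```bash
python3 f.py
python3 - <<'E'
from h import *
from plant import bot
c=bot.capture("scene")["color"]
g=np.clip(255*(c[240:350,310:420,::-1]/255.)**.6,0,255).astype(np.uint8)
cv2.imwrite("pics/s7.png",cv2.resize(g,None,fx=5,fy=5,interpolation=cv2.INTER_CUBIC))
w=bot.capture("wrist")["color"]
g=np.clip(255*(w[150:320,250:410,::-1]/255.)**.5,0,255).astype(np.uint8);cv2.imwrite("pics/w7.png",cv2.resize(g,None,fx=3.5,fy=3.5))
E
```

```text
t 8.6333 F [-0.26 -0.78  3.64] [0.22 0.31 0.44] p [644.27  72.24  46.38] [0.01 0.01 0.02]
```

View pics/s7.png

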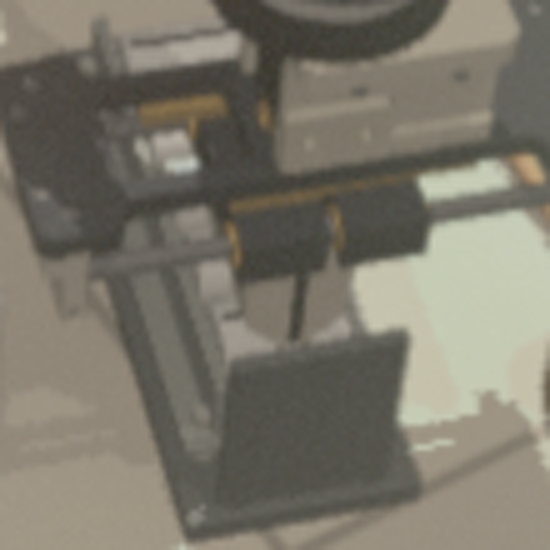

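View pics/w7.png

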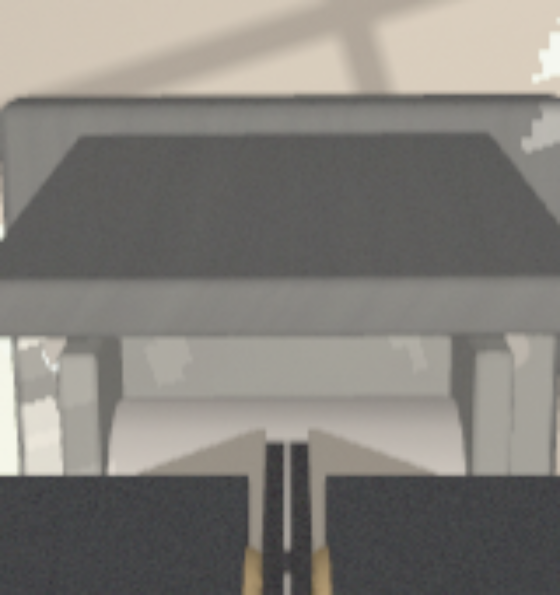

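Force 3.6 N gives a bed depression of about 3.8 mm, and the tip is on roller 1. I press 1 mm more and then stroke towards the open end (tool −x).

Emit:
{"name": "play_rows", "arguments": {"moves": [255, 0, 0, 1, 0, 255, -3, 0, 1, 0, 255, -6, 0, 1, 0, 255, -9, 0, 1, 0, 255, -12, 0, 1, 0, 255, -15, 0, 1, 0, 255, -18, 0, 1, 0, 255, -21, 0, 1, 0]}}

```text
time: 9.45
tool_pos: [623.5, 78.8, 45.2]
tcp_rot: [3.141, 0.001, -0.306]
contact_force: [-1.2, -1.8, 3.5]
grip_width: -0.0
```

```bash
python3 d.py
python3 - <<'E'
from h import *
from plant import bot
w=bot.capture("wrist")["color"]
g=np.clip(255*(w[150:320,250:410,::-1]/255.)**.5,0,255).astype(np.uint8);cv2.imwrite("pics/w8.png",cv2.resize(g,None,fx=3.5,fy=3.5))
E
```

```text
t 9.45 p [623.5  78.8  45.2] rot [ 3.1414e+00  8.0000e-04 -3.0640e-01] F [-1.22 -1.79  3.52] w -0.0007414692979331545 dq 0.109
rail x,y -48.7 1.5 tip z 23.2
```

View pics/w8.png

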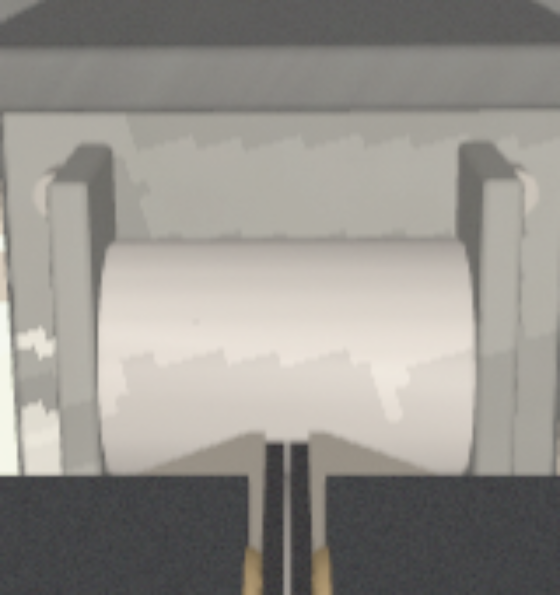

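The line of roller 1 is no longer on the exposed top, so it has turned. The tip stays centred, with roller edges at 100 and 472 and the slit at 287. I continue.

Emit:
{"name": "play_rows", "arguments": {"moves": [255, -3, 0, 0, 0, 255, -6, 0, 0, 0, 255, -9, 0, 0, 0, 255, -12, 0, 0, 0, 255, -15, 0, 0, 0, 255, -18, 0, 0, 0, 255, -21, 0, 0, 0, 255, -24, 0, 0, 0]}}

```text
time: 10.17
tool_pos: [601.0, 85.8, 45.3]
tcp_rot: [3.141, -0.0, -0.306]
contact_force: [0.8, -1.2, 4.1]
grip_width: 0.4
```

```bash
python3 d.py
python3 - <<'E'
from h import *
from plant import bot
w=bot.capture("wrist")["color"]
g=np.clip(255*(w[100:320,250:410,::-1]/255.)**.5,0,255).astype(np.uint8);cv2.imwrite("pics/w9.png",cv2.resize(g,None,fx=2.7,fy=2.7))
E
```

```text
t 10.1667 p [601.   85.8  45.3] rot [ 3.1414 -0.     -0.3064] F [ 0.84 -1.24  4.08] w 0.3774913167035597 dq 0.102
rail x,y -25.1 1.5 tip z 23.3
```

View pics/w9.png

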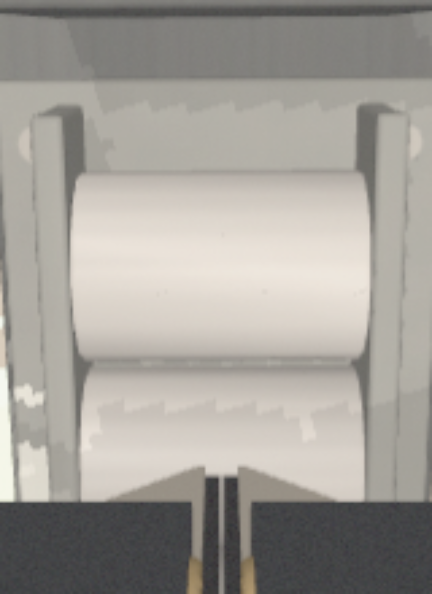

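Roller 1 is fully exposed and its line has gone over the open side, so it has turned more than about 1 rad. I continue the stroke.

Emit:
{"name": "play_rows", "arguments": {"moves": [255, -3, 0, 0, 0, 255, -6, 0, 0, 0, 255, -9, 0, 0, 0, 255, -12, 0, 0, 0, 255, -15, 0, 0, 0, 255, -18, 0, 0, 0, 255, -21, 0, 0, 0, 255, -24, 0, 0, 0]}}

```text
time: 10.88
tool_pos: [578.1, 93.1, 45.3]
tcp_rot: [3.141, 0.0, -0.306]
contact_force: [0.3, -1.5, 4.2]
grip_width: 0.6
```

Emit:
{"name": "play_rows", "arguments": {"moves": [255, -3, 0, 0, 0, 255, -6, 0, 0, 0, 255, -9, 0, 0, 0, 255, -12, 0, 0, 0, 255, -15, 0, 0, 0, 255, -18, 0, 0, 0, 255, -21, 0, 0, 0, 255, -24, 0, 0, 0]}}

```text
time: 11.55
tool_pos: [555.5, 100.4, 45.4]
tcp_rot: [-3.142, -0.001, -0.306]
contact_force: [0.5, -1.6, 4.1]
grip_width: 0.4
```

```bash
python3 d.py
python3 - <<'E'
from h import *
from plant import bot
w=bot.capture("wrist")["color"]
g=np.clip(255*(w[20:320,230:430,::-1]/255.)**.5,0,255).astype(np.uint8);cv2.imwrite("pics/w10.png",cv2.resize(g,None,fx=2,fy=2))
E
```

```text
t 11.55 p [555.5 100.4  45.4] rot [-3.1415e+00 -6.0000e-04 -3.0630e-01] F [ 0.52 -1.63  4.13] w 0.4361703151035313 dq 0.097
rail x,y 22.6 1.3 tip z 23.4
```

View pics/w10.png

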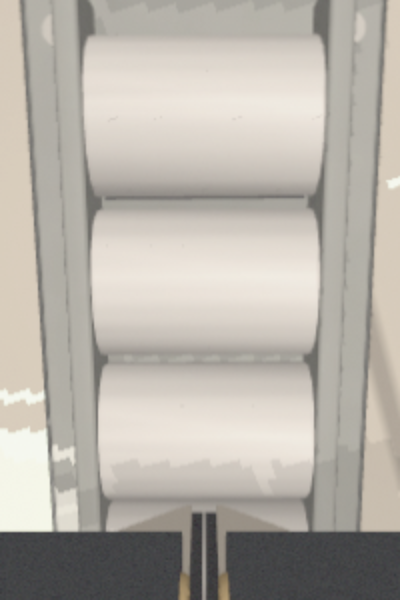

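Rollers 1–3 are exposed with their lines gone. I continue over 4 and 5.

Emit:
{"name": "play_rows", "arguments": {"moves": [255, -3, 0, 0, 0, 255, -6, 0, 0, 0, 255, -9, 0, 0, 0, 255, -12, 0, 0, 0, 255, -15, 0, 0, 0, 255, -18, 0, 0, 0, 255, -21, 0, 0, 0, 255, -24, 0, 0, 0]}}

```text
time: 12.27
tool_pos: [532.0, 107.7, 45.2]
tcp_rot: [3.141, 0.001, -0.306]
contact_force: [-0.6, -1.5, 2.5]
grip_width: 0.4
```

Emit:
{"name": "play_rows", "arguments": {"moves": [255, -3, 0, 0, 0, 255, -6, 0, 0, 0, 255, -9, 0, 0, 0, 255, -12, 0, 0, 0, 255, -15, 0, 0, 0, 255, -18, 0, 0, 0, 255, -21, 0, 0, 0, 255, -24, 0, 0, 0]}}

```text
time: 12.93
tool_pos: [509.4, 114.8, 45.3]
tcp_rot: [3.141, 0.0, -0.306]
contact_force: [-1.8, -1.8, 5.1]
grip_width: 0.4
```

```bash
python3 d.py
```

```text
t 12.9333 p [509.4 114.8  45.3] rot [ 3.1414e+00  1.0000e-04 -3.0630e-01] F [-1.83 -1.76  5.06] w 0.4309461471631347 dq 0.087
rail x,y 70.9 1.4 tip z 23.3
```

Next I settle, lift straight up and draw away towards the base for a clear look.

Emit:
{"name": "play_rows", "arguments": {"moves": [255, -1, 0, 0, 0, 255, -1, 0, 0, 0, 255, -1, 0, -3, 0, 255, -1, 0, -8, 0, 255, -1, 0, -20, 0, 255, -1, 0, -45, 0, 255, -1, 0, -75, 0, 255, -1, 0, -105, 0]}}

```text
time: 13.6
tool_pos: [508.2, 115.3, 151.0]
tcp_rot: [3.141, 0.002, -0.306]
contact_force: [0.9, -0.1, -0.7]
grip_width: 0.3
```

Emit:
{"name": "play_rows", "arguments": {"moves": [255, -20, 20, -20, 0, 255, -35, 50, -40, 0, 255, -35, 85, -60, 0, 255, -35, 120, -60, 0, 255, -35, 155, -60, 0, 255, -35, 190, -60, 0, 255, -35, 210, -60, 0, 255, -35, 210, -60, 0]}}

```text
time: 14.27
tool_pos: [411.2, -77.3, 210.5]
tcp_rot: [3.141, -0.0, -0.31]
contact_force: [-0.6, 0.2, 0.3]
grip_width: 0.3
```

```bash
python3 d.py
python3 - <<'E'
from h import *
from plant import bot
for n in("scene","top"):
    c=bot.capture(n);cv2.imwrite(f"pics/{n}9.png",c["color"][:,:,::-1]);pickle.dump(c,open(n+"9.pkl","wb"))
E
```

```text
t 14.2667 p [411.2 -77.3 210.5] rot [ 3.1409e+00 -1.0000e-04 -3.1020e-01] F [-0.58  0.24  0.29] w 0.2818127787167792 dq 0.079
rail x,y 106.8 214.1 tip z 188.5
```

View pics/scene9.png

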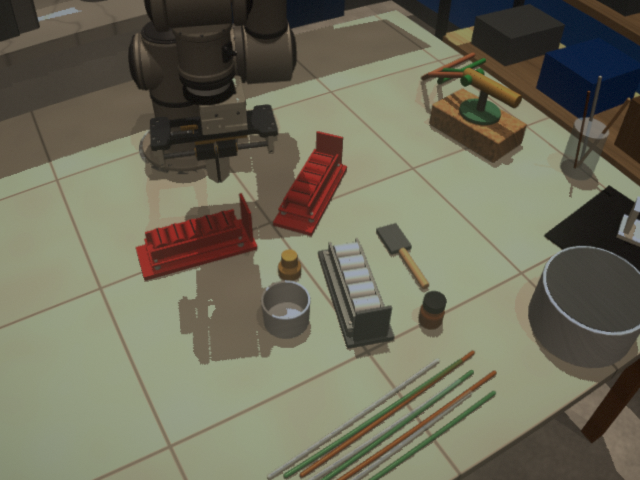

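View pics/top9.png

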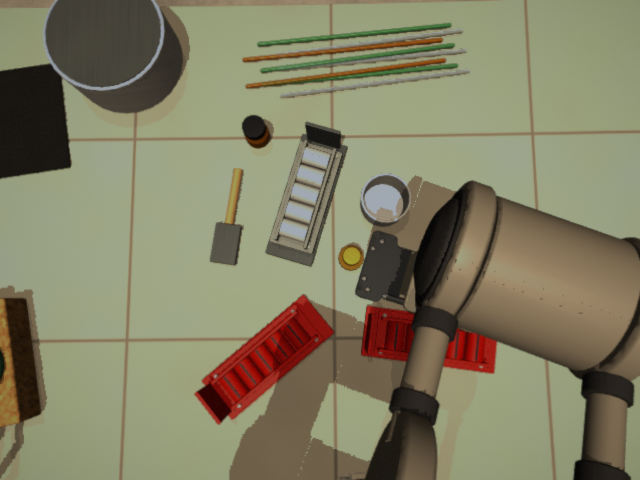

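Run:
```python
from h import *
a=pickle.load(open("top0.pkl","rb"))["color"];b=pickle.load(open("top9.pkl","rb"))["color"]
i=np.hstack([a[115:270,255:355,::-1],b[115:270,255:355,::-1]])
cv2.imwrite("pics/t10.png",cv2.resize(i,None,fx=3.8,fy=3.8,interpolation=cv2.INTER_CUBIC))
d=cv2.absdiff(a,b).max(2)[110:275,205:355];ys,xs=np.nonzero(d>60);print(len(xs),(xs.min()+205,xs.max()+205,ys.min()+110,ys.max()+110))
```

```text
255 (np.int64(282), np.int64(327), np.int64(152), np.int64(232))
```

View pics/t10.png

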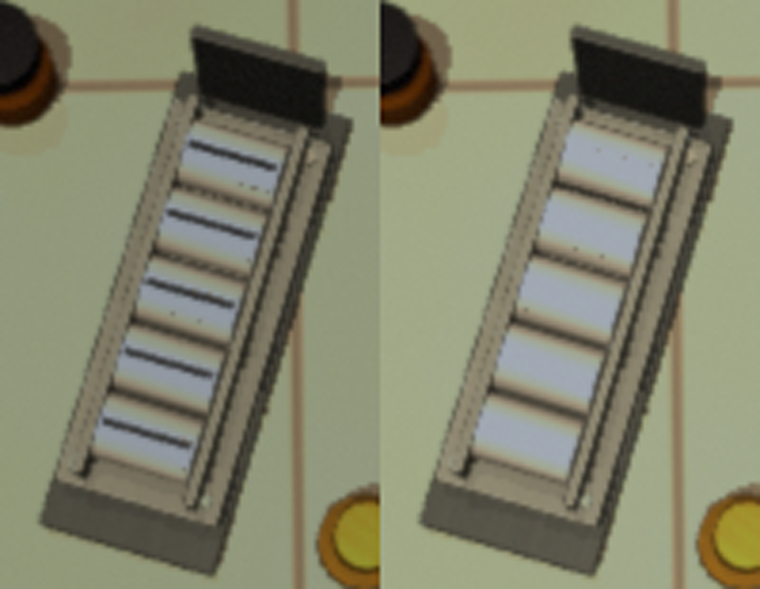

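The before/after crop shows all five lines gone from the tops, and only the roller area changed. The rail and the bystanders are unmoved. I wait a moment and check that the rollers are at rest.

Emit:
{"name": "play_rows", "arguments": {"moves": [255, 0, 0, 0, 0, 255, 0, 0, 0, 0, 255, 0, 0, 0, 0, 255, 0, 0, 0, 0, 255, 0, 0, 0, 0, 255, 0, 0, 0, 0, 255, 0, 0, 0, 0, 255, 0, 0, 0, 0]}}

```text
time: 15.03
tool_pos: [412.1, -74.5, 210.3]
tcp_rot: [3.142, -0.0, -0.306]
contact_force: [1.0, -0.2, 0.6]
grip_width: 0.6
```

Run:
```python
from h import *
from plant import bot
b=pickle.load(open("top9.pkl","rb"))["color"];a=bot.capture("top")["color"]
d=cv2.absdiff(a,b).max(2)[110:275,205:355];print((d>40).sum(),d.max())
s=pickle.load(open("scene9.pkl","rb"))["color"];a=bot.capture("scene")["color"];d=cv2.absdiff(a,s).max(2)[225:350,310:450];print((d>40).sum(),d.max())
print(bot.close_job())
```

```text
0 8
0 6
the job is handed in; nothing more can be done
None
```

I stroked the grey rail's five rollers once with closed fingertips, from the stop-plate end to the open end, then lifted off and handed the job in at about 15 s. No verdict was reported.

- **Pressing:** Contact force while stroking read about 2.5–5 N, and from the spring figures the bed went down roughly 5 mm. I read force only at the end of each move, so short peaks in between were not seen.
- **Rollers:** In the last pictures all five black lines have left the tops, which means well over 0.6 rad each. The wrist pictures showed rollers 1–3 turned one by one. For 4 and 5 I only have the final view, so their order follows from the stroke itself. Two pictures about a second apart show no change, so the rollers look at rest.
- **Rail and bystanders:** The before/after top pictures differ only on the rollers. The rail, jar, paddle and mould stand where they were. The pot lay outside that comparison, but it also looks unmoved in both views. The robot touches nothing.
- **One disagreement:** The fingertips did not stand 22 mm ahead of the TCP. Two camera views put them about 20 mm behind it, and contact with roller 1 came at about 15 mm behind. I therefore set the height by force, not from the stated value.

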